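# Snug the squeeze clamp on a glued bulb case

## Task

The clear bulb case on the clamp board has just been glued. Slide the clamp's transport lock knob fully to its unlocked end stop (away from the triggers), then pump the pair of squeeze triggers until the jaw pad has closed on the case and presses it gently against the fixed stop, without crushing it. Work the jaw and the case only through the triggers, leave the other scooter parts where they lie, and finish still holding the triggers squeezed, so that the pad keeps its gentle pressure.

Things in the scene. Friction and masses are not known exactly. Their poses are not given: they have to be found in the camera images.
- clamp: Squeeze-feed clamp on a plywood board 320 x 160 x 18 mm, fixed to the bench. Origin: centre of the board's underside. Local +x: the way the jaw travels, from the triggers to the fixed stop; z up. In this frame (mm): grey housing x -35 to 30, y +-65, top z 85; aluminium stop, face at x 138, top z 58; steel feed rod along y 0, 9 wide, z 34 to 46, reaching back to x -111 under the triggers
- grip (a point): Place to squeeze: midway between the two black trigger bars that stick out rearward (clamp frame x -95, y 0, z 63 mm; axes the clamp's). Bars upright, 9 mm thick, 24 tall (tops 12 mm above this point, board 45 below), straight from x -58 to -128; outsides 67 mm apart at rest, about 27 squeezed home. Close along clamp y, a finger on each bar's outside
- trigger_l (a joint): Angle of the left (+y) trigger, rad: 0 at rest, 0.32 squeezed home; pivot at clamp x -30, y 50 mm. The right one is its mirror image, geared to move alike. Springs reopen them. A full squeeze feeds the jaw 14 mm at most; reopening takes new teeth (6 mm apart, net 12 mm a full pump, little or none for strokes under 0.14): open to below 0.03 between strokes. Locked, it moves under 0.05
- lock (a joint): Transport lock, m: 0 locked, 0.040 at the unlocked end stop; grows as the knob slides along clamp +x. Starts near 0. Its steel tongue lies between the triggers and keeps them apart until withdrawn nearly all the way. About 3 N slides it; it stays where it is left
- lock_knob (a point): Centre of the black lock knob on top of the housing: a block 14 (clamp x) x 22 (clamp y) x 28 mm tall, underside on the housing's top, so its top is 14 mm above this point. Moves with the lock; axes as the clamp's
- pad: Square jaw pad on the rod's end, 42 x 42 mm, upright, facing clamp +x. Origin: centre of its rubber face. Starts 19 to 46 mm short of the case; friction (6 N) holds it between pumps. Pumping full strokes takes about 10 N squeeze per finger. With the pad on the case, 12 N squeeze presses it with 10 to 16 N, 14 N with 14 to 21 (good), 20 N with 25 to 36. Over 50 N crushes the case
- case: Clear plastic case with a glass bulb inside, 48 (clamp x) x 50 x 50 mm tall, 0.09 kg, loose on the board in front of the fixed stop, up to 4 mm short of it, squared to it. Origin: centre of its underside; its near face is 24 mm nearer the pad than this. Axes about as the clamp's
- footpeg_a: Black footpeg, 100 x 28 mm, loose beside the clamp; leave alone. Origin under its middle
- footpeg_b: Second black footpeg, the same; leave alone
- wrench: Steel combination wrench, 160 mm, loose beside the clamp; leave alone
- pedal: Aluminium brake pedal, 190 mm long, loose beside the clamp; leave alone
Things that resemble listed ones, but are neither listed nor needed, are in the scene too. Several things have the shape of the case; the one meant has the colours described above.

How it is judged:
By the outcome, as a careful person would: the job done as asked, in the order asked, and still so for the second after the job is handed in, while the arm keeps its last pose, push and grip.
It also fails if it takes over 56 s, if anything falls off the work surface, if the arm or the gripper's body presses on something with over 40 N, if the wrist force passes 120 N, or if a joint passes its speed limit or range.

## Robot

A 6-joint arm with a two-finger parallel gripper is mounted at the origin on the work surface. World frame = base frame: x ahead of the robot, y to its left, z up, the work surface at z = 0. Lengths are in mm, angles in rad, forces in N, time in s.
With the tool pointing down it reaches from about 400 to 925 mm from the base axis. Payload 12.5 kg.
Tool frame: the origin (TCP) lies between the finger pads; the fingertips stand 11 mm ahead of it and the grasp point (between the pads) lies 8 mm behind it (env.tip_extent is the distance from the TCP to the fingertips, in mm); x points along the fingers, z is the direction in which the jaws open and shut, and the axes are right-handed (so a half turn about x gives the same grasp; the last joint's range is limited). The gripper opens to 95 mm and grips with 3 to 60 N. Pads are 20 mm wide; open, the fingers measure 119 mm over their backs; the gripper's body (75 mm by 180 mm) begins 59 mm behind the grasp point.
Start: joints at [-1.274, 0.491, 1.559, -0, 1.092, -0.106], TCP at [245.021, -574.987, 225.661] pointing down, gripper open.
Joint ranges: [-3.1, 3.1], [-0.84, 2.19], [0.05, 2.79], [-1.13, 4.28], [0.06, 2.93], [-2.69, 2.69]. Speed limits (rad/s): [2.22, 2.22, 2.79, 3.14, 3.14, 3.14].

## Interface

Orientations are given as [roll, pitch, yaw] about the fixed x, y, z axes, in that order (R = Rz(yaw) Ry(pitch) Rx(roll)).
In Python, from cell import status, imaging, env gives the robot as it stands. The module is installed in compiled form; this text tells all that it offers.
- The arm moves only by the tool apply_moves, never from a script. Its argument "increments" is a list of rows, each a list of 5 numbers: the closure, from 0 (fully open) to 1 (shut), then the shift along the tool's x, y, z in mm, then the turn about the tool's x in degrees. A call has 1 to 10 rows; each row shifts and turns the commanded pose from where the row before left it, along the tool's axes as they then stand; what a row does not reach is not made up. A row lasts 1/10 s, in which the tool goes at most 50 mm and 8.59 degrees, less where a joint would pass 70% of its speed; a pose out of reach is approached as far as the arm can. A call with a gripper value outside its range is refused whole. The fingers move at their own pace and stop on an object; the grip force is fixed at half the most. Time passes only in rows, so rows that do not move let the fingers close. It gives the time, the measured TCP pose, the force and the opening at its end, in the units of the state.
- status.state(): the state, without advancing time (a new reading comes with each control period).
- imaging.read_camera(name): name is "side" or "top" or "wrist"; returns a dict with "pixels" (420x560x3 uint8, red, green, blue), "fovy" (degrees; the focal length in pixels is half the picture's height over the tangent of half this angle, whatever the lens; pixels are square), "cx", "cy" (the principal point, pixels), "R" (3x3) and "t" (3): a world point X has camera coordinates R X + t. Camera axes: x right, y down, z forward; pixel columns grow to the right and rows downward; lengths in mm; the calibration is good to about 2 mm. A picture is of the moment at which its call begins. There is no depth.
- env.job_done(): hands the job in, once; it reports no verdict.
The state is a dict: "t": time; "joints": joint angles; "qvel": joint speeds; "tau": joint torques, N m; "eef_pos": TCP position; "tcp_rot": TCP orientation; "ft_force": force on the tool from outside, world axes, zero at the start; "moment": the same for the moment, N m; "opening": opening from 0.0 (shut) to 1.0 (fully open).
Only numpy, scipy, OpenCV 4.12 (cv2) and the standard library are available. Lean on these libraries where they do the work, as an engineer would, in place of code of your own. Each camera call takes 0.05 s, during which the arm holds its last target. There are 200 camera calls.

## Working session

There is one attempt and no reset: what is moved stays moved. The work goes in short steps, Python scripts to look and compute and a tool call to move; the robot and the scene stay as the last step left them, time stands still between calls to the robot, and variables do not carry over. Pictures are saved under pics/ and viewed, about 8 in all and at most 12, crops included, and the job is handed in when it is done.

Besides the shell and the picture viewer there is one more tool, called as name(argument=value, ...) on one line, values as JSON. apply_moves: Moves the arm, as the interface text tells. Its arguments: {"type":"object","properties":{"increments":{"type":"array"}},"required":["increments"]}

```bash
mkdir -p pics
cat > h.py <<'E'
import numpy as np, cv2
from cell import status, imaging, env
def shot(n,f):
    c=imaging.read_camera(n); cv2.imwrite('pics/'+f,c['pixels'][:,:,::-1])
    np.savez('pics/'+f+'.npz',**{k:np.array(c[k]) for k in c}); return c
def load(f): return np.load('pics/'+f+'.npz')
def foc(c): return 210/np.tan(np.radians(float(c['fovy']))/2)
def proj(c,X):
    p=c['R']@np.array(X,float)+c['t']; f=foc(c); return np.array([f*p[0]/p[2]+c['cx'],f*p[1]/p[2]+c['cy']])
def atz(c,u,v,z):
    f=foc(c); d=c['R'].T@np.array([(u-c['cx'])/f,(v-c['cy'])/f,1]); o=-c['R'].T@c['t']; return o+d*(z-o[2])/d[2]
E
python3 -c "
from h import *
print(status.state())
a=shot('top','top0.png');b=shot('side','side0.png')
for c in(a,b):print(c['fovy'],c['cx'],c['cy'],-c['R'].T@c['t'],c['R'])
cv2.imwrite('pics/top0b.png',cv2.resize(cv2.imread('pics/top0.png'),(800,600)))
"
```

```text
{'t': 0.0, 'joints': array([-1.27356740e+00,  4.91537290e-01,  1.55944609e+00, -1.43517540e-05,
        1.09167896e+00, -1.05615405e-01]), 'qvel': array([ 2.39045510e-05, -1.15144360e-03, -1.58198981e-03, -2.27892589e-03,
       -2.12302720e-04, -3.85176885e-04]), 'tau': array([ 1.89692441e-04, -6.12631416e+01, -2.58179784e+01,  6.92647370e-02,
        4.82262264e-02, -6.95973267e-05]), 'eef_pos': array([ 244.96535209, -574.74766209,  225.07672822]), 'tcp_rot': array([3.04787607, 1.56972656, 1.87993071]), 'ft_force': array([ 0.0948301 , -0.23266512,  1.09608171]), 'moment': array([0.09142072, 0.030825  , 0.02910512]), 'opening': 1.0031750043948717}
46.223306492092846 280.4243867128079 207.02497910580541 [ 427.22850383   26.49770554 1188.11278621] [[ 0.01337929 -0.99967969 -0.02148289]
 [-0.98042109 -0.00889426 -0.19671143]
 [ 0.19645735  0.02369414 -0.98022604]]
47.17415164092844 284.92895924173536 213.7981130940123 [ 60.29430068 615.48202395 740.9268912 ] [[-0.68889564 -0.72484382 -0.00492213]
 [-0.45119484  0.43411291 -0.7797238 ]
 [ 0.56731474 -0.53492749 -0.62610428]]
```

View pics/top0b.png

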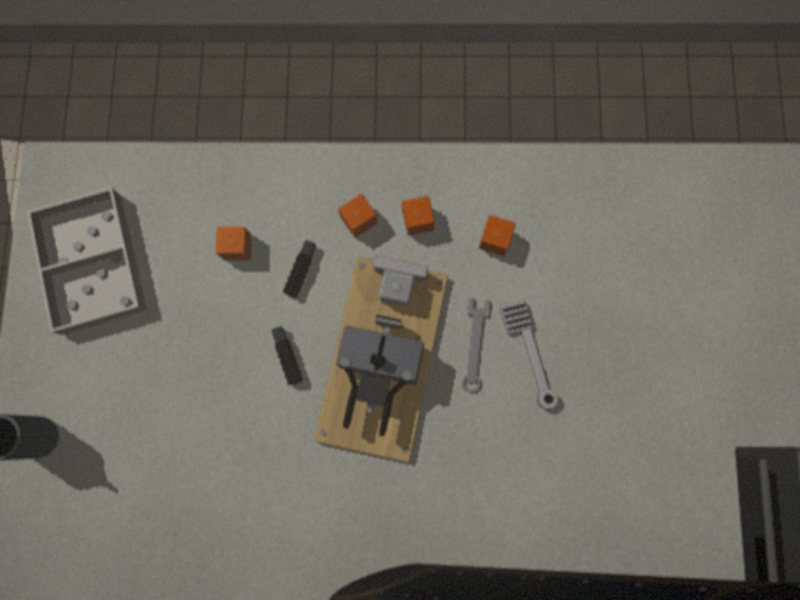

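View pics/side0.png

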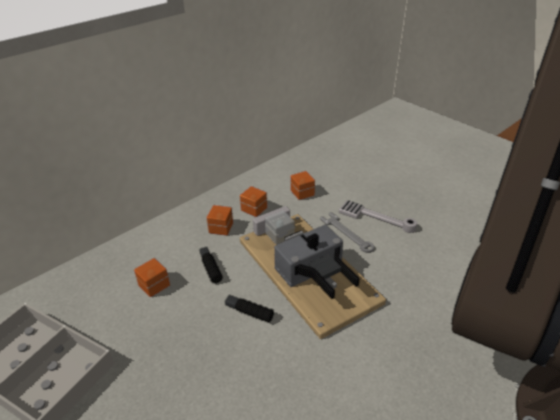

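The top view shows the board from about (355,258) to (410,460) in the 800-wide picture, with the triggers nearest the robot. The knob is near (378,360) and the case near (396,286). I'll enlarge it to measure.

```bash
python3 -c "
from h import *
a=cv2.imread('pics/top0.png')[172:327,212:322];b=cv2.imread('pics/side0.png')[195:335,235:390]
cv2.imwrite('pics/c.png',cv2.hconcat([cv2.resize(a,(425,600),interpolation=2),cv2.resize(cv2.resize(b,None,fx=2.4,fy=2.4,interpolation=2),(372,336)).copy() if 0 else cv2.copyMakeBorder(cv2.resize(b,(372,336),interpolation=2),0,264,0,0,0)]))
"
```

```text
(no output)
```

View pics/c.png

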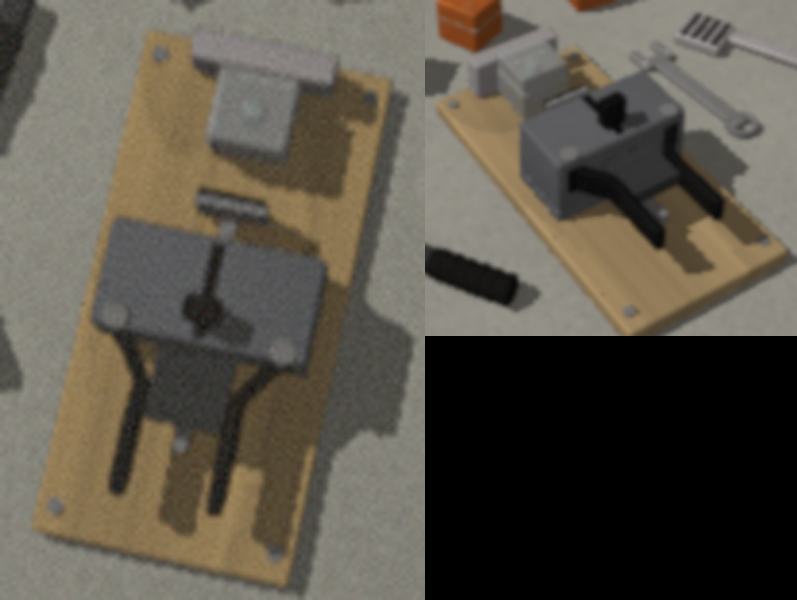

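```bash
cat >> h.py <<'E'
def T(p,L):
    c,s=np.cos(p[2]),np.sin(p[2]); return np.array([p[0]+c*L[0]-s*L[1],p[1]+s*L[0]+c*L[1],L[2]])
E
python3 -c "
from h import *
from scipy.optimize import least_squares
A=load('top0.png');B=load('side0.png')
tp=lambda u,v:np.array([212-.5+u/3.864+.5/3.864,172-.5+v/3.871+.13]); sp=lambda u,v:np.array([234.7+(u-425)/2.4,194.7+v/2.4])
O=[(A,(160,80,18),tp(148,33)),(A,(160,-80,18),tp(391,79)),(A,(-160,80,18),tp(35,525)),(A,(-160,-80,18),tp(288,583)),
(A,(-35,65,85),tp(96,322)),(A,(-35,-65,85),tp(306,372)),(A,(30,65,85),tp(116,217)),(A,(30,-65,85),tp(326,260)),
(B,(160,80,18),sp(437,103)),(B,(-160,80,18),sp(628,334)),(B,(-160,-80,18),sp(796,249)),
(B,(-35,65,85),sp(556,165)),(B,(30,65,85),sp(520,121)),(B,(-35,-65,85),sp(684,112))]
f=lambda p:np.concatenate([proj(c,T(p,L))-m for c,L,m in O])
r=least_squares(f,[480,50,-.2],x_scale=[100,100,1],loss='soft_l1');print(r.x,np.degrees(r.x[2]));print(f(r.x).reshape(-1,2).round(1))
p=r.x;np.save('p.npy',p)
def loc(w): 
    c,s=np.cos(p[2]),np.sin(p[2]);d=w[:2]-p[:2];return (c*d[0]+s*d[1],-s*d[0]+c*d[1])
for n,u,v,z in [('knob',203,303,113),('padtop',234,193,61),('casetop near L',207,147,68),('caseR',285,158,68),('case farL',218,72,68),('stopL',193,62,58),('barL tip',119,490,75),('barR tip',215,512,75),('barL',127,440,75),('barR',226,455,75)]:
  print(n,np.round(loc(atz(A,*tp(u,v),z)),1))
for n,u,v,z in [('knob',613,100,113),('barL tip',661,243,63),('barR tip',721,215,63)]:
  print(n,np.round(loc(atz(B,*sp(u,v),z)),1))
print(T(p,(-95,0,63)),T(p,(-15,0,99)))
"
```

```text
[ 5.57955353e+02  8.39638008e+01 -1.98207575e-01] -11.356457536334366
[[-0.1 -0.9]
 [ 0.9  0.3]
 [-1.2  2.1]
 [ 0.3  1.9]
 [-1.8  0.6]
 [ 0.4 -0.2]
 [-0.5 -0.2]
 [ 1.2  0.4]
 [-1.9 -1.4]
 [ 0.3  0. ]
 [-3.3 -0.3]
 [ 0.5  0.4]
 [-1.9 -0.5]
 [ 0.8 -1.7]]
knob [-11.8   0.6]
padtop [61.8  0.6]
casetop near L [84.7 22. ]
caseR [ 87.8 -25.3]
case farL [131.1  25.4]
stopL [136.3  42.7]
barL tip [-123.5   27.6]
barR tip [-124.   -29.3]
barL [-94.8  29.4]
barR [-91.2 -28.5]
knob [-19.    0.3]
barL tip [-130.3   30.6]
barR tip [-132.3  -27. ]
[464.81534863 102.67047091  63.        ] [543.24903687  86.91748554  99.        ]
```

```bash
cat >> h.py <<'E'
from scipy.spatial.transform import Rotation as Ro
def RT(s): return Ro.from_euler('xyz',s['tcp_rot']).as_matrix()
def plan(X,p=None):
    "tool-axis shift and turn (deg) to bring TCP to world X with tool z along +-clamp y"
    p=np.load('p.npy'); s=status.state(); R=RT(s); cy=np.array([-np.sin(p[2]),np.cos(p[2]),0])
    a=[np.degrees(np.arctan2(-k*cy@R[:,1],k*cy@R[:,2])) for k in(1,-1)]
    print('pos',s['eef_pos'].round(1),'op',round(s['opening'],4),'F',s['ft_force'].round(1),'t',s['t'],'shift',(R.T@(X-s['eef_pos'])).round(1),'turns',np.round(a,1)); print(R.round(3)); return R
E
python3 -c "
from h import *
p=np.load('p.npy');plan(T(p,(-15,0,160)));print(T(p,(-15,0,160)))"
```

```text
pos [ 245.  -574.8  225.1] op 0.996 F [-0.5  0.5 -0.7] t 0.1 shift [  65.7  533.8 -491.7] turns [-145.6   34.4]
[[-0.     0.92   0.392]
 [ 0.001  0.392 -0.92 ]
 [-1.     0.    -0.001]]
[543.24903687  86.91748554 160.        ]
```

apply_moves(increments=[[0,0,18,-17,0],[0,0,34,-31,0],[0,0,34,-31,0],[0,0,34,-31,0],[0,0,34,-31,0],[0,0,34,-31,0],[0,0,34,-31,0],[0,0,34,-31,0],[0,0,34,-31,0],[0,0,34,-31,0]])

```text
t: 1.1
eef_pos: [427.4, -173.9, 225.6]
tcp_rot: [-0.777, 1.571, -1.945]
ft_force: [-0.2, -0.1, 0.3]
opening: 1.004
```

apply_moves(increments=[[0,0,34,-31,0],[0,0,34,-31,0],[0,0,34,-31,0],[0,0,34,-31,0],[0,0,34,-31,0],[0,0,20,-20,8],[0,0,10,-10,8],[0,5,0,0,8],[0,5,0,0,8],[0,0,0,0,2]])

```text
t: 2.1
eef_pos: [539.9, 72.3, 214.7]
tcp_rot: [-1.302, 1.569, -3.068]
ft_force: [1.2, -0.2, 0.5]
opening: 0.999
```

```bash
python3 -c "
from h import *
p=np.load('p.npy');plan(T(p,(-15,0,160)))
shot('wrist','w0.png')
cv2.imwrite('pics/w0b.png',cv2.resize(cv2.imread('pics/w0.png'),(800,600)))"
```

```text
pos [539.9  72.3 214.7] op 0.9988 F [ 1.2 -0.2  0.5] t 2.1 shift [ 54.7   0.5 -15. ] turns [-179.8    0.2]
[[-0.002  0.981 -0.194]
 [-0.    -0.194 -0.981]
 [-1.    -0.002  0.   ]]
```

View pics/w0b.png

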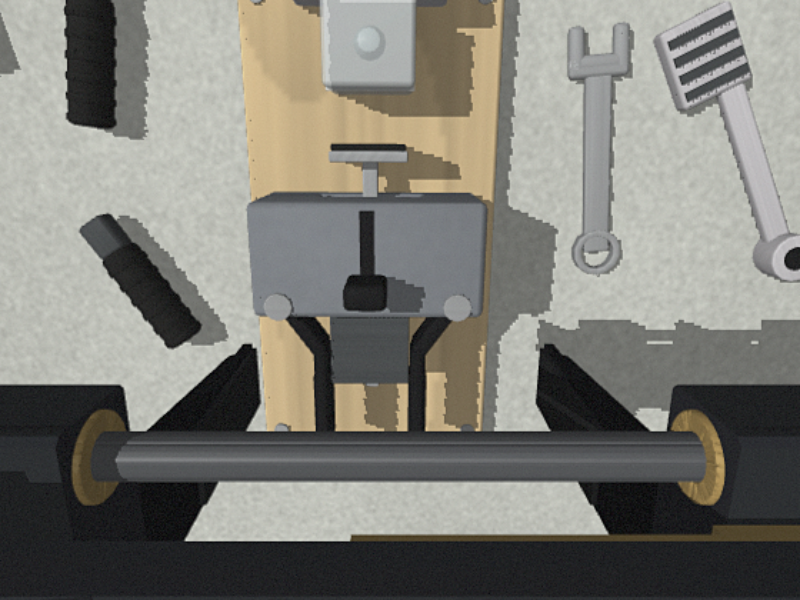

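```bash
python3 -c "
from h import *
from scipy.optimize import least_squares
A=load('w0.png');k=.7;print(-A['R'].T@A['t'],A['fovy'])
O=[((-35,65,85),(256,317)),((-35,-65,85),(483,317)),((30,65,85),(247,206)),((30,-65,85),(487,206)),((160,-80,18),(509,-20)) ][:4]
f=lambda p:np.concatenate([proj(A,T(p,L))-np.array(m)*k for L,m in O])
r=least_squares(f,[558,84,-.2],x_scale=[100,100,1]);p=r.x;print(p,np.degrees(p[2]),f(p).round(1))
def loc(w): 
    c,s=np.cos(p[2]),np.sin(p[2]);d=w[:2]-p[:2];return (c*d[0]+s*d[1],-s*d[0]+c*d[1])
for n,u,v,z in [('knob TL',346,276,113),('knob TR',386,276,113),('knob BL',344,308,113),('knob BR',387,308,113),('slot end',366,211,85),('pad edge L',331,146,61),('pad R',406,146,61),('case',323,85,68),('caseR',414,87,68),('barL in',335,420,75),('barR out',425,420,75),('barL out',316,420,75)]:
  print(n,np.round(loc(atz(A,u*k,v*k,z)),1))
"
```

```text
[614.52445091  57.06135367 373.66541478] 58.180811665653955
[ 5.59151238e+02  8.40619403e+01 -1.93466726e-01] -11.084826859688766 [-1.6  2.3  1.2  2.  -1.6 -1.6  2.  -1.9]
knob TL [-2.8  9.6]
knob TR [ -2.8 -10.2]
knob BL [-19.4  11.1]
knob BR [-19.4 -10.6]
slot end [26.1  0.8]
pad edge L [59.4 21.1]
pad R [ 59.3 -20.8]
case [90.6 23.4]
caseR [ 89.5 -24.9]
barL in [-102.8   22.6]
barR out [-102.9  -32.7]
barL out [-102.7   34.2]
```

```bash
python3 -c "
from h import *
p=np.array([558.6,84.0,-.196]);np.save('p.npy',p);plan(T(p,(-13,0.3,99)))"
```

```text
pos [540.   72.2 215. ] op 1.0031 F [ 1.   0.5 -0.6] t 2.15 shift [116.    3.1 -15.5] turns [-1.799e+02  1.000e-01]
[[-0.001  0.981 -0.193]
 [-0.    -0.193 -0.981]
 [-1.    -0.001  0.   ]]
```

apply_moves(increments=[[0,10,1.5,-8,0],[0,25,1.5,-7.5,0],[0,25,0,0,0],[0,25,0,0,0],[0,18,0,0,0],[0,10,0,0,0],[0.4,3,0,0,0],[0.6,0,0,0,0],[0.7,0,0,0,0],[0.7,0,0,0,0]])

```text
t: 3.15
eef_pos: [546.5, 86.7, 100.4]
tcp_rot: [1.735, 1.569, -0.026]
ft_force: [-0.5, 0.0, 0.1]
opening: 0.719
```

apply_moves(increments=[[0.76,0,0,0,0],[0.8,0,0,0,0],[0.82,0,0,0,0],[0.82,0,0,0,0]])

```text
t: 3.55
eef_pos: [546.2, 86.7, 99.7]
tcp_rot: [1.392, 1.571, -0.369]
ft_force: [-0.3, 0.4, 0.3]
opening: 0.387
```

```bash
python3 -c "
from h import *
p=np.load('p.npy');plan(T(p,(-13,0.3,99)))
shot('wrist','w1.png')
cv2.imwrite('pics/w1b.png',cv2.resize(cv2.imread('pics/w1.png'),(800,600)))"
```

```text
pos [546.2  86.7  99.7] op 0.3867 F [-0.3  0.4  0.3] t 3.55 shift [ 0.7 -0.3 -0.1] turns [-179.7    0.3]
[[ 0.     0.982 -0.19 ]
 [-0.    -0.19  -0.982]
 [-1.     0.     0.   ]]
```

View pics/w1b.png

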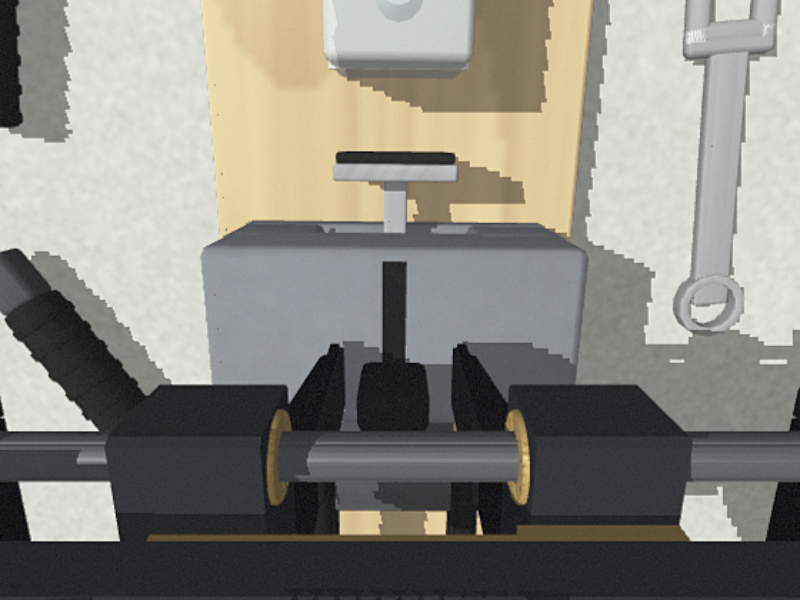

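Knob (358–428, 360–430) sits centred between the fingers. Next I close and watch how the opening follows the command.

apply_moves(increments=[[0.82,0,0,0,0],[0.82,0,0,0,0],[0.82,0,0,0,0],[0.82,0,0,0,0]])

```text
t: 4.0
eef_pos: [546.6, 88.0, 99.7]
tcp_rot: [2.745, 1.569, 0.983]
ft_force: [1.4, 12.3, -1.0]
opening: 0.227
```

apply_moves(increments=[[0.9,0,0,0,0],[0.9,0,3,0,0],[0.9,0,4,0,0],[0.9,0,4,0,0]])

```text
t: 4.4
eef_pos: [556.9, 86.0, 99.7]
tcp_rot: [-2.806, 1.569, 1.715]
ft_force: [-2.6, 11.1, 1.9]
opening: 0.232
```

apply_moves(increments=[[0.9,0,5,-0.6,0],[0.9,0,5,-0.5,0],[0.9,0,5,0,0],[0.9,0,5,0,0],[0.9,0,4,0,0],[0.9,0,2,0,0],[0.9,0,1,0,0],[0.9,0,0,0,0]])

```text
t: 5.2
eef_pos: [579.8, 81.4, 99.5]
tcp_rot: [-1.472, 1.561, 3.05]
ft_force: [-22.3, 8.3, 17.1]
opening: 0.23
```

apply_moves(increments=[[0.9,0,1,0,0],[0.9,0,1,0,0],[0.9,0,0,0,0]])

```text
t: 5.5
eef_pos: [579.9, 81.4, 99.5]
tcp_rot: [-1.466, 1.557, 3.056]
ft_force: [-31.2, 11.1, 23.3]
opening: 0.23
```

```bash
python3 -c "
from h import *
p=np.load('p.npy');plan(T(p,(27,0.3,99)))
print(status.state()['moment'])
a=shot('wrist','w2.png')['pixels'];b=shot('side','s2.png')['pixels'];c=shot('top','t2.png')['pixels']
x=cv2.resize(a[100:420,60:500],(440,320));y=cv2.resize(b[195:295,270:390],(360,300),interpolation=2);z=cv2.resize(c[172:272,222:322],(280,280),interpolation=2)
o=np.zeros((600,800,3),np.uint8);o[:320,:440]=x;o[:300,440:]=y;o[320:,:280]=z
cv2.imwrite('pics/m2.png',o[:,:,::-1])"
```

```text
pos [579.9  81.4  99.5] op 0.23 F [-31.2  11.1  23.3] t 5.5 shift [0.4 5.6 1.3] turns [-179.7    0.3]
[[-0.013  0.982 -0.189]
 [ 0.001 -0.189 -0.982]
 [-1.    -0.013  0.001]]
[ 1.95380993  5.57535688 -0.10601305]
```

View pics/m2.png

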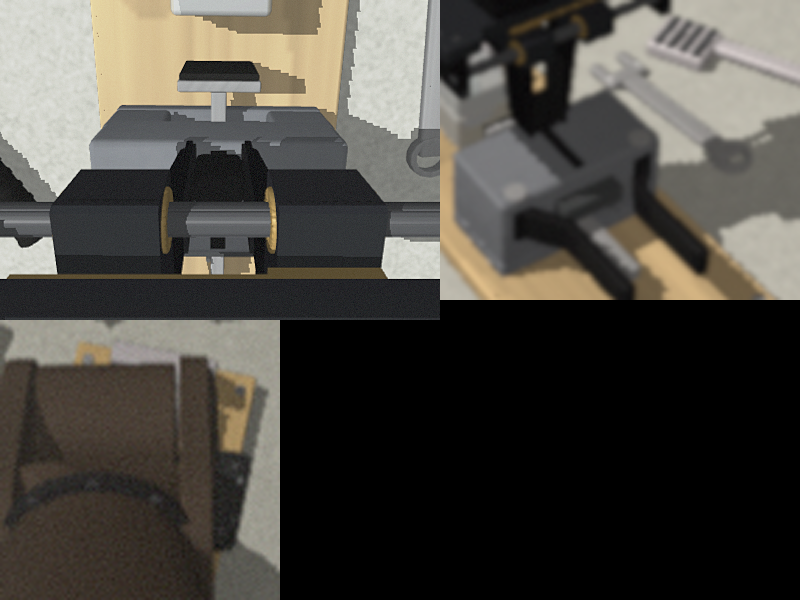

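apply_moves(increments=[[0.9,0,-2,0,0],[0.9,0,-2.5,0,0],[0.5,0,0,0,0],[0.5,0,0,0,0],[0.5,-15,-10,0,0],[0.5,-30,-25,0,0],[0.5,-30,-25,0,0],[0.5,-20,-15,0,0],[0.5,0,0,0,0]])

```text
t: 6.55
eef_pos: [507.7, 95.3, 197.1]
tcp_rot: [1.751, 1.566, -0.01]
ft_force: [0.2, 0.4, -0.6]
opening: 0.501
```

```bash
python3 -c "
from h import *
p=np.load('p.npy');plan(T(p,(-13,0,99)))
a=shot('wrist','w3.png')['pixels']
cv2.imwrite('pics/w3b.png',cv2.resize(a[0:315,70:490],(800,600),interpolation=2)[:,:,::-1])"
```

```text
pos [507.7  95.3 197.1] op 0.5007 F [ 0.2  0.4 -0.6] t 6.55 shift [98.3 38.7  1.5] turns [-179.7    0.3]
[[ 0.005  0.982 -0.189]
 [-0.    -0.189 -0.982]
 [-1.     0.005 -0.001]]
```

View pics/w3b.png

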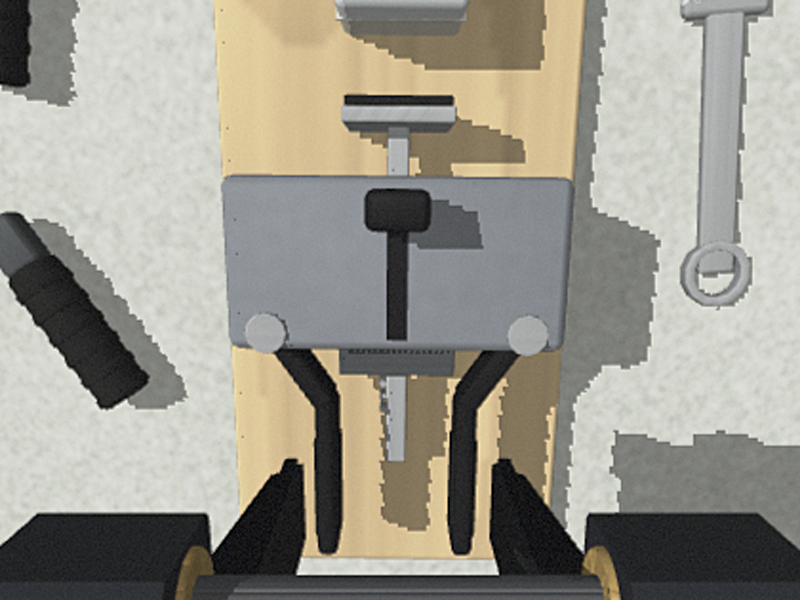

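```bash
python3 -c "
from h import *
from scipy.optimize import least_squares
A=load('w3.png');g=lambda u,v:np.array([u/1.905+69.8,v/1.905-.2])
O=[((-35,65,85),(230,347)),((-35,-65,85),(566,348)),((30,65,85),(221,178)),((30,-65,85),(574,180))]
f=lambda p:np.concatenate([proj(A,T(p,L))-g(*m) for L,m in O])
r=least_squares(f,[558,84,-.2],x_scale=[100,100,1]);p=r.x;print(p,f(p).round(1))
def loc(w): 
    c,s=np.cos(p[2]),np.sin(p[2]);d=w[:2]-p[:2];return (c*d[0]+s*d[1],-s*d[0]+c*d[1])
for n,u,v,z in [('knob TL',365,189,113),('knob BR',431,218,113),('knob BR',431,232,113),('slot rear',397,339,85),('pad edge L',344,96,61),('pad R',456,96,61),('case',336,18,68),('caseR',466,18,68),('barL tip',328,551,75),('barR tip',460,553,75),('Lout',313,500,75),('Rout',475,500,75)]:
  print(n,np.round(loc(atz(A,*g(u,v),z)),1))
"
```

```text
[ 5.60110948e+02  8.44764434e+01 -1.92808437e-01] [-0.7  2.3  0.1  2.3 -1.5 -1.6  2.  -2.1]
knob TL [24.9 10.8]
knob BR [ 15.8 -10.9]
knob BR [ 11.3 -10.9]
slot rear [-30.    0.2]
pad edge L [59.8 20.8]
pad R [ 59.9 -22.1]
case [85.3 22.7]
caseR [ 85.4 -24.6]
barL tip [-124.8   29.7]
barR tip [-125.6  -27.3]
Lout [-101.1   35.5]
Rout [-100.8  -33. ]
```

```bash
python3 -c "
from h import *
p=np.array([560.1,84.5,-.194]);np.save('p.npy',p);plan(T(p,(-95,1.0,55)));print(T(p,(-95,1.0,55)))"
```

```text
pos [508.2  95.1 195.8] op 0.4992 F [ 0.1  0.3 -0.5] t 6.6 shift [140.6 -42.5  -0.6] turns [-179.8    0.2]
[[ 0.003  0.982 -0.189]
 [-0.    -0.189 -0.982]
 [-1.     0.003 -0.   ]]
[467.07489557 103.79585305  55.        ]
```

apply_moves(increments=[[0,0,-12,-0.6,0],[0,0,-18,0,0],[0,0,-12.5,0,0],[0,10,0,0,0],[0,15,0,0,0],[0,20,0,0,0],[0,25,0,0,0],[0,25,0,0,0],[0,25,0,0,0],[0,16,0,0,0]])

```text
t: 7.6
eef_pos: [465.8, 103.7, 56.0]
tcp_rot: [-1.238, 1.569, -2.999]
ft_force: [-0.1, 0.1, 0.4]
opening: 0.998
```

apply_moves(increments=[[0,5,0,0,0],[0,0,0,0,0]])

```text
t: 7.8
eef_pos: [465.9, 103.8, 52.6]
tcp_rot: [-1.231, 1.569, -2.993]
ft_force: [0.1, 0.2, 0.3]
opening: 1.002
```

```bash
python3 -c "
from h import *
p=np.load('p.npy');plan(T(p,(-95,1.0,55)))
a=shot('wrist','w4.png')['pixels']
cv2.imwrite('pics/w4b.png',a[:,:,::-1])"
```

```text
pos [465.9 103.8  52.6] op 1.0023 F [0.1 0.2 0.3] t 7.8 shift [-2.4  1.1 -0.2] turns [-179.8    0.2]
[[-0.002  0.982 -0.19 ]
 [-0.    -0.19  -0.982]
 [-1.    -0.002  0.001]]
```

View pics/w4b.png

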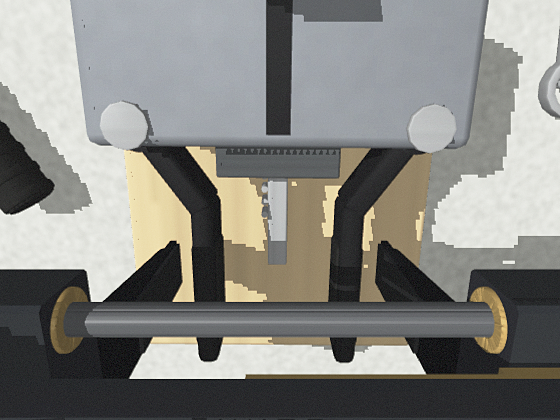

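Both bars (about x 205 and 347) lie between the fingers. First full pump, with the pad far from the case.

apply_moves(increments=[[0.2,0,0,0,0],[0.25,0,0,0,0],[0.32,0,0,0,0],[0.36,0,0,0,0],[0.4,0,0,0,0],[0.4,0,0,0,0],[0.4,0,0,0,0]])

```text
t: 8.55
eef_pos: [467.7, 104.1, 54.0]
tcp_rot: [1.836, 1.567, 0.075]
ft_force: [6.5, 2.0, -1.9]
opening: 0.604
```

apply_moves(increments=[[0.5,0,0,0,0],[0.5,0,0,0,0],[0.5,0,0,0,0],[0.5,0,0,0,0]])

```text
t: 8.95
eef_pos: [468.6, 103.9, 54.2]
tcp_rot: [1.808, 1.565, 0.047]
ft_force: [9.1, -0.9, -2.8]
opening: 0.5
```

apply_moves(increments=[[0.6,0,0,0,0],[0.7,0,0,0,0],[0.7,0,0,0,0],[0.7,0,0,0,0],[0.7,0,0,0,0]])

```text
t: 9.45
eef_pos: [468.4, 103.9, 54.2]
tcp_rot: [1.808, 1.565, 0.046]
ft_force: [8.8, -0.6, -1.2]
opening: 0.302
```

Opening follows the command, so the lock is off. Let me see how much servo error the load leaves (averaging the noise), and where the pad is.

```bash
cat >> h.py <<'E'
def avg(n,cam='wrist'):
    o=[];F=[]
    for i in range(n): imaging.read_camera(cam); s=status.state(); o.append(s['opening']);F.append(s['ft_force'])
    print('n',n,'op %.4f sd %.4f'%(np.mean(o),np.std(o)),'F',np.mean(F,0).round(2),'t',s['t'],'tau',s['tau'].round(2))
E
python3 -c "
from h import *
avg(12)
a=shot('wrist','w5.png')['pixels']
cv2.imwrite('pics/w5b.png',a[:,:,::-1])"
```

```text
n 12 op 0.3025 sd 0.0020 F [ 8.88 -0.56 -1.13] t 10.05 tau [ 1.05e+00 -5.16e+01 -7.22e+00  1.50e-01  2.01e+00  1.00e-02]
```

apply_moves(increments=[[0.78,0,0,0,0],[0.78,0,0,0,0],[0.78,0,0,0,0]])

```text
t: 10.4
eef_pos: [468.7, 103.9, 54.2]
tcp_rot: [1.801, 1.565, 0.039]
ft_force: [8.8, -1.1, -1.5]
opening: 0.292
```

```bash
python3 -c "
from h import *
avg(5)"
```

```text
n 5 op 0.2914 sd 0.0016 F [ 9.57 -1.01 -1.95] t 10.65 tau [ 1.420e+00 -5.186e+01 -6.810e+00  2.300e-01  2.210e+00  1.000e-02]
```

apply_moves(increments=[[0.5,0,0,0,0],[0.3,0,0,0,0],[0.2,0,0,0,0],[0.2,0,0,0,0],[0.2,0,0,0,0],[0.2,0,0,0,0],[0.2,0,0,0,0],[0.2,0,0,0,0]])

```text
t: 11.45
eef_pos: [466.2, 103.8, 53.6]
tcp_rot: [1.365, 1.57, -0.396]
ft_force: [0.4, 1.4, -0.5]
opening: 0.794
```

```bash
python3 -c "
from h import *
avg(2)
b=shot('side','s6.png')['pixels'];
cv2.imwrite('pics/s6b.png',cv2.resize(b[195:300,235:375],(800,600),interpolation=2)[:,:,::-1])"
```

```text
n 2 op 0.7999 sd 0.0012 F [ 0.48 -0.02 -0.67] t 11.55 tau [ 1.000e-02 -5.202e+01 -1.228e+01  0.000e+00 -9.000e-02  0.000e+00]
```

View pics/s6b.png

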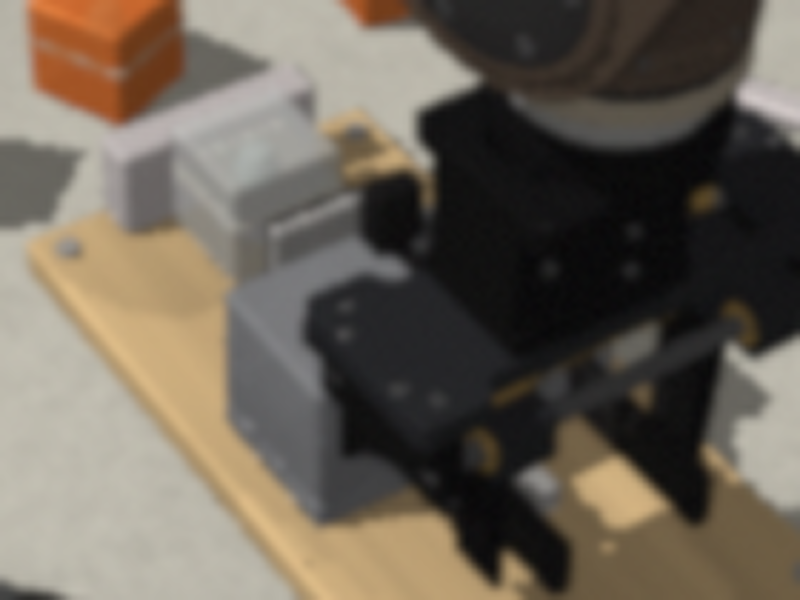

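```bash
python3 -c "
from h import *
A=load('s6.png');k=800/140
g=lambda x,y,z:((proj(A,T(p,(x,y,z)))-np.array([234.6,194.6]))*k).round(0)
p=np.load('p.npy')
for n,L in [('stop top L',(138,42,58)),('house FL',(30,65,85)),('house RL',(-35,65,85)),('board',(160,80,18))]: print(n,g(*L))
for x in (60,66,70,74,78,82): print('pad TL',x,g(x,21,61),g(x,-21,61))
for x in (84,87,90): print('case near TL',x,g(x,25,68),'TR',g(x,-25,68))
"
```

```text
stop top L [119. 156.]
house FL [211. 284.]
house RL [310. 394.]
board [ 13. 237.]
pad TL 60 [272. 243.] [365. 203.]
pad TL 66 [263. 234.] [357. 195.]
pad TL 70 [257. 228.] [351. 189.]
pad TL 74 [252. 222.] [345. 183.]
pad TL 78 [246. 216.] [339. 177.]
pad TL 82 [241. 210.] [334. 172.]
case near TL 84 [228. 197.] TR [340. 151.]
case near TL 87 [224. 193.] TR [335. 147.]
case near TL 90 [220. 189.] TR [331. 143.]
```

apply_moves(increments=[[0.35,0,0,0,0],[0.42,0,0,0,0],[0.49,0,0,0,0],[0.53,0,0,0,0],[0.56,0,0,0,0],[0.58,0,0,0,0],[0.6,0,0,0,0],[0.6,0,0,0,0]])

```text
t: 12.4
eef_pos: [468.4, 104.0, 54.0]
tcp_rot: [1.813, 1.565, 0.052]
ft_force: [8.0, 0.3, -1.3]
opening: 0.405
```

```bash
python3 -c "
from h import *
avg(8)"
```

```text
n 8 op 0.4011 sd 0.0030 F [ 8.35 -0.07 -2.07] t 12.8 tau [ 7.500e-01 -5.191e+01 -7.480e+00  5.000e-02  1.940e+00 -2.000e-02]
```

apply_moves(increments=[[0.61,0,0,0,0],[0.62,0,0,0,0],[0.63,0,0,0,0],[0.64,0,0,0,0],[0.64,0,0,0,0]])

```text
t: 13.3
eef_pos: [468.3, 104.0, 54.1]
tcp_rot: [1.815, 1.566, 0.054]
ft_force: [7.6, -0.3, -1.3]
opening: 0.361
```

```bash
python3 -c "
from h import *
avg(8)"
```

```text
n 8 op 0.3606 sd 0.0012 F [ 8.23  0.3  -1.64] t 13.7 tau [  0.73 -51.76  -7.52   0.07   1.9    0.  ]
```

apply_moves(increments=[[0.65,0,0,0,0],[0.66,0,0,0,0],[0.67,0,0,0,0],[0.67,0,0,0,0]])

```text
t: 14.1
eef_pos: [468.2, 104.0, 54.1]
tcp_rot: [1.813, 1.566, 0.051]
ft_force: [7.3, 1.2, -1.2]
opening: 0.334
```

```bash
python3 -c "
from h import *
avg(8)"
```

```text
n 8 op 0.3307 sd 0.0027 F [ 7.94  0.68 -1.27] t 14.5 tau [ 5.400e-01 -5.162e+01 -7.730e+00  2.000e-02  1.790e+00 -0.000e+00]
```

apply_moves(increments=[[0.68,0,0,0,0],[0.69,0,0,0,0],[0.7,0,0,0,0],[0.7,0,0,0,0]])

```text
t: 14.9
eef_pos: [468.2, 104.0, 54.1]
tcp_rot: [1.812, 1.566, 0.05]
ft_force: [7.9, 1.2, -1.5]
opening: 0.302
```

```bash
python3 -c "
from h import *
avg(10)
b=shot('side','s7.png')['pixels'];
cv2.imwrite('pics/s7b.png',cv2.resize(b[205:255,245:312],(800,600),interpolation=2)[:,:,::-1])"
```

```text
n 10 op 0.3016 sd 0.0017 F [ 8.01  0.14 -1.22] t 15.4 tau [  0.68 -51.72  -7.6    0.06   1.86   0.  ]
```

View pics/s7b.png

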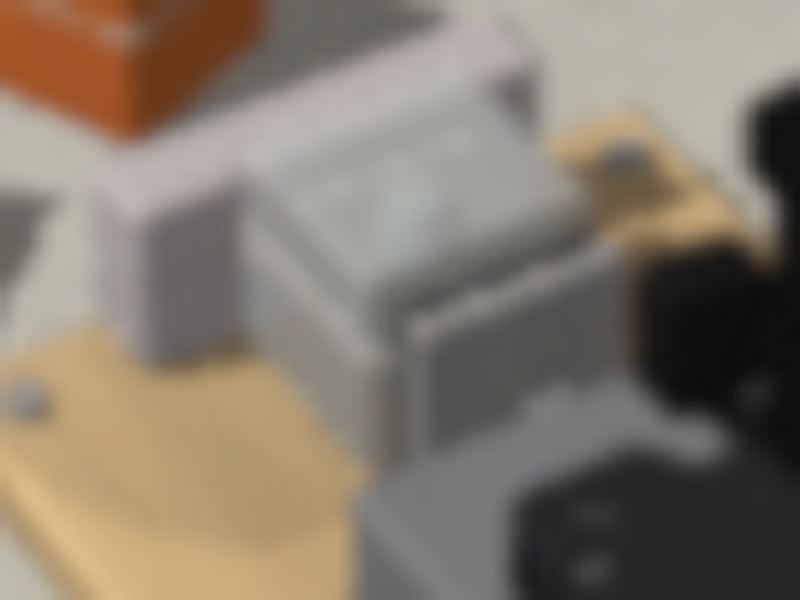

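The pad is now a millimetre or so from the case, and the case is close to the stop. Servo error gives too coarse a force reading. For the last press I'll close lightly on both bars, then push with the arm sideways on one bar. The bars are geared, so the wrist reads twice the per-finger squeeze. After that I bring the other finger up.

apply_moves(increments=[[0.5,0,0,0,0],[0.3,0,0,0,0],[0.2,0,0,0,0],[0.2,0,0,0,0],[0.2,0,0,0,0],[0.2,0,0,0,0],[0.2,0,0,0,0],[0.3,0,0,0,0],[0.35,0,0,0,0],[0.35,0,0,0,0]])

```text
t: 16.45
eef_pos: [466.9, 104.1, 53.7]
tcp_rot: [1.94, 1.569, 0.178]
ft_force: [4.9, 4.3, -2.8]
opening: 0.657
```

```bash
python3 -c "
from h import *
avg(6);p=np.load('p.npy');plan(T(p,(-95,1,55)))"
```

```text
n 6 op 0.6531 sd 0.0019 F [ 4.28  5.21 -2.92] t 16.75 tau [-1.720e+00 -5.293e+01 -1.009e+01 -5.000e-01  9.300e-01 -3.000e-02]
pos [467.  104.2  53.7] op 0.6565 F [ 3.8  4.8 -2.9] t 16.75 shift [-1.3  0.1  0.4] turns [-179.8    0.2]
[[ 0.002  0.982 -0.19 ]
 [ 0.    -0.19  -0.982]
 [-1.     0.002 -0.001]]
```

apply_moves(increments=[[0.35,0,0,0.5,0],[0.35,0,0,0.5,0],[0.35,0,0,0.5,0],[0.35,0,0,0,0]])

```text
t: 17.15
eef_pos: [467.1, 103.1, 53.7]
tcp_rot: [2.005, 1.567, 0.243]
ft_force: [5.4, 10.5, -5.0]
opening: 0.652
```

apply_moves(increments=[[0.35,0,0,0.5,0],[0.35,0,0,0.5,0],[0.35,0,0,0,0]])

```text
t: 17.45
eef_pos: [467.2, 102.2, 53.7]
tcp_rot: [1.989, 1.567, 0.227]
ft_force: [7.2, 11.5, -4.7]
opening: 0.649
```

apply_moves(increments=[[0.35,0,0,0.5,0],[0.35,0,0,0.5,0],[0.35,0,0,0.5,0],[0.35,0,0,0,0]])

```text
t: 17.85
eef_pos: [467.4, 100.8, 53.8]
tcp_rot: [1.972, 1.566, 0.21]
ft_force: [8.3, 11.8, -5.8]
opening: 0.652
```

apply_moves(increments=[[0.35,0,0,0.5,0],[0.35,0,0,0.5,0],[0.35,0,0,0,0]])

```text
t: 18.15
eef_pos: [467.4, 99.9, 53.8]
tcp_rot: [1.965, 1.565, 0.203]
ft_force: [9.4, 13.1, -5.2]
opening: 0.646
```

apply_moves(increments=[[0.35,0,0,0.5,0],[0.35,0,0,0.5,0],[0.35,0,0,0,0]])

```text
t: 18.45
eef_pos: [467.4, 98.9, 53.9]
tcp_rot: [1.96, 1.565, 0.198]
ft_force: [9.5, 13.4, -6.3]
opening: 0.653
```

apply_moves(increments=[[0.35,0,0,0.5,0],[0.35,0,0,0.5,0],[0.35,0,0,0,0]])

```text
t: 18.75
eef_pos: [467.4, 98.0, 53.9]
tcp_rot: [1.957, 1.564, 0.195]
ft_force: [11.1, 13.3, -6.3]
opening: 0.647
```

apply_moves(increments=[[0.35,0,0,0.5,0],[0.35,0,0,0.5,0],[0.35,0,0,0,0]])

```text
t: 19.05
eef_pos: [467.3, 97.0, 54.0]
tcp_rot: [1.958, 1.564, 0.196]
ft_force: [9.6, 13.9, -5.4]
opening: 0.651
```

apply_moves(increments=[[0.35,0,0,0.5,0],[0.35,0,0,0.5,0],[0.35,0,0,0,0]])

```text
t: 19.35
eef_pos: [467.3, 96.1, 54.0]
tcp_rot: [1.955, 1.564, 0.193]
ft_force: [10.8, 13.5, -5.5]
opening: 0.653
```

apply_moves(increments=[[0.35,0,0,0.5,0],[0.35,0,0,0.5,0],[0.35,0,0,0,0]])

```text
t: 19.65
eef_pos: [467.3, 95.4, 54.1]
tcp_rot: [1.978, 1.563, 0.216]
ft_force: [12.0, 17.5, -4.9]
opening: 0.654
```

apply_moves(increments=[[0.35,0,0,0.5,0],[0.35,0,0,0.5,0],[0.35,0,0,0,0]])

```text
t: 19.95
eef_pos: [467.4, 94.8, 54.1]
tcp_rot: [2.006, 1.563, 0.244]
ft_force: [12.7, 23.2, -6.6]
opening: 0.65
```

apply_moves(increments=[[0.35,0,0,0.5,0],[0.35,0,0,0.5,0],[0.35,0,0,0,0]])

```text
t: 20.25
eef_pos: [467.5, 94.2, 54.1]
tcp_rot: [2.029, 1.562, 0.267]
ft_force: [13.4, 28.8, -7.6]
opening: 0.654
```

Clean contact: the lateral push rises from 15 to about 31 N, about 15 N per finger, with a soft slope of roughly 9.5 N/mm. Now I bring the other finger in while the loaded one stays put.

apply_moves(increments=[[0.37,0,0,-0.95,0],[0.39,0,0,-0.95,0],[0.41,0,0,-0.95,0],[0.43,0,0,-0.95,0],[0.45,0,0,-0.95,0],[0.47,0,0,-0.95,0],[0.49,0,0,-0.95,0],[0.51,0,0,-0.95,0],[0.525,0,0,-0.7,0],[0.525,0,0,0,0]])

```text
t: 21.25
eef_pos: [469.0, 102.4, 54.1]
tcp_rot: [2.034, 1.562, 0.273]
ft_force: [14.1, 28.5, -7.1]
opening: 0.478
```

```bash
python3 -c "
from h import *
avg(4);p=np.load('p.npy');plan(T(p,(-95,1,55)))"
```

```text
n 4 op 0.4755 sd 0.0012 F [13.18 28.24 -7.5 ] t 21.45 tau [-11.86 -53.59  -3.86  -3.08   3.61   0.11]
pos [469.  102.4  54.2] op 0.4772 F [13.  28.1 -7.2] t 21.45 shift [-0.9 -2.2 -1. ] turns [-179.8    0.2]
[[ 0.009  0.982 -0.19 ]
 [ 0.002 -0.19  -0.982]
 [-1.     0.008 -0.004]]
```

apply_moves(increments=[[0.535,0,0,-0.45,0],[0.54,0,0,-0.25,0],[0.544,0,0,-0.2,0],[0.544,0,0,0,0]])

```text
t: 21.85
eef_pos: [469.2, 103.3, 54.1]
tcp_rot: [2.038, 1.562, 0.276]
ft_force: [12.6, 28.5, -7.8]
opening: 0.459
```

```bash
python3 -c "
from h import *
avg(4);p=np.load('p.npy');plan(T(p,(-95,1,55)))"
```

```text
n 4 op 0.4580 sd 0.0024 F [13.2  27.88 -7.11] t 22.05 tau [-11.84 -53.61  -3.87  -3.07   3.62   0.11]
pos [469.2 103.3  54.1] op 0.4577 F [12.4 26.8 -6.8] t 22.05 shift [-0.9 -2.2 -0. ] turns [-179.8    0.2]
[[ 0.009  0.982 -0.19 ]
 [ 0.002 -0.19  -0.982]
 [-1.     0.008 -0.004]]
```

apply_moves(increments=[[0.546,0,0,-0.1,0],[0.548,0,0,-0.1,0],[0.55,0,0,-0.1,0],[0.55,0,0,0,0]])

```text
t: 22.45
eef_pos: [469.3, 103.5, 54.2]
tcp_rot: [2.017, 1.562, 0.255]
ft_force: [13.8, 25.8, -6.6]
opening: 0.456
```

apply_moves(increments=[[0.552,0,0,-0.1,0],[0.554,0,0,-0.1,0],[0.554,0,0,0,0]])

```text
t: 22.75
eef_pos: [469.4, 103.5, 54.2]
tcp_rot: [1.999, 1.562, 0.238]
ft_force: [13.4, 23.6, -7.2]
opening: 0.447
```

```bash
python3 -c "
from h import *
avg(4);p=np.load('p.npy');plan(T(p,(-95,1,55)))"
```

```text
n 4 op 0.4490 sd 0.0019 F [14.03 23.79 -7.09] t 22.95 tau [ -9.81 -53.53  -3.86  -2.54   3.62   0.13]
pos [469.4 103.5  54.2] op 0.4485 F [13.8 24.6 -6.2] t 22.95 shift [-0.9 -2.3  0.1] turns [-179.8    0.2]
[[ 0.009  0.982 -0.19 ]
 [ 0.002 -0.19  -0.982]
 [-1.     0.008 -0.004]]
```

apply_moves(increments=[[0.554,0,0,-0.4,0],[0.554,0,0,-0.4,0],[0.554,0,0,-0.4,0],[0.554,0,0,-0.4,0],[0.554,0,0,-0.4,0],[0.554,0,0,0,0]])

```text
t: 23.55
eef_pos: [469.3, 103.8, 54.1]
tcp_rot: [1.822, 1.563, 0.061]
ft_force: [13.0, 1.7, -4.9]
opening: 0.452
```

```bash
python3 -c "
from h import *
avg(16);p=np.load('p.npy');plan(T(p,(-95,1,55)))"
```

```text
n 16 op 0.4479 sd 0.0021 F [12.54  2.17 -4.55] t 24.35 tau [ 1.800e-01 -5.276e+01 -5.340e+00 -9.000e-02  2.940e+00  4.000e-02]
pos [469.4 103.8  54.2] op 0.4493 F [11.5  1.7 -5.2] t 24.35 shift [-0.9 -2.3  0.4] turns [-179.8    0.2]
[[ 0.008  0.982 -0.19 ]
 [ 0.001 -0.19  -0.982]
 [-1.     0.007 -0.002]]
```

```bash
python3 -c "
from h import *
b=shot('side','s8.png')['pixels'];a=shot('wrist','w8.png')['pixels']
o=np.zeros((600,800,3),np.uint8);o[:375,:500]=cv2.resize(b[205:255,245:312],(500,375),interpolation=2);o[375:,:300]=cv2.resize(a,(300,225));o[:225,500:]=cv2.resize(b,(300,225))
cv2.imwrite('pics/m8.png',o[:,:,::-1])"
```

```text
(no output)
```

View pics/m8.png

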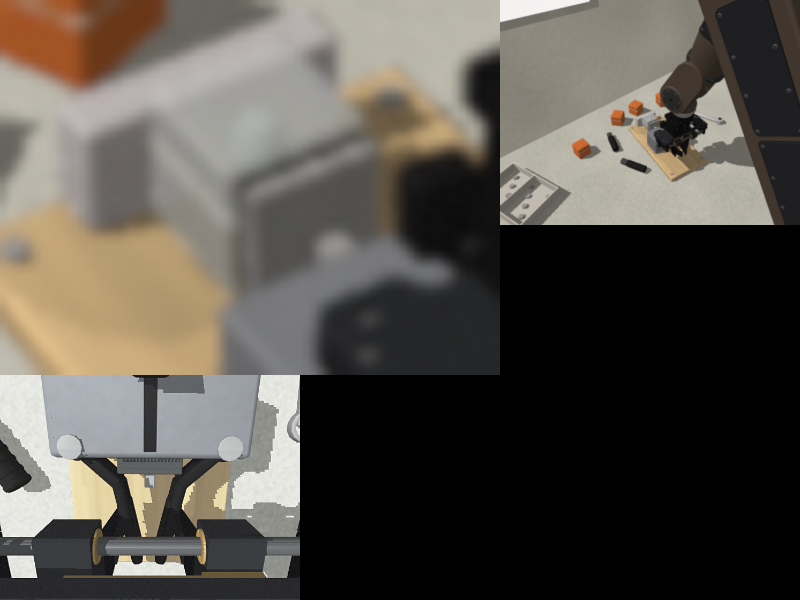

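The pad lies on the case at about (245,190), the case is against the stop and undamaged, both triggers are held, and the loose parts are where they were. Handing in.

```bash
python3 -c "
from h import *
print(env.job_done())"
```

```text
the job is handed in; nothing more can be done
None
```

The clamp now holds the case against the fixed stop, the triggers are still squeezed, and the job was handed in at about 24.5 s.

- **Lock:** I slid the knob along clamp +x until it stopped hard at about 31 N. It moved only about 34 mm from where I gripped it, against the 40 mm quoted. It then sat about 1 mm from the end of its slot, and the triggers could be squeezed fully home. So I take it as unlocked, having started a few mm off zero.
- **Pumping:** I made two full pumps, then a partial third stroke. For that last press I pushed one bar with the arm, so the wrist force showed when the pad met the case. The sideways force rose from 15 N to about 31 N. I then brought the other finger in and centred the grip.
- **Last checks:**
  - The sideways force is balanced at about 2 N.
  - I estimate the squeeze at 14–16 N per finger, which would put about 15–26 N on the case. That is inferred, since the grip force cannot be read directly. The top of the range is a little above the 14–21 N called good, but well below the 50 N that crushes the case.
  - The gripper's position error fits that estimate but is too noisy to confirm it closely.
  - The last picture shows the pad on the case, the case on the stop, and the visible loose parts where they were.

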